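# Find the bracket that matches the sample

### The arm

A 6-joint arm with a two-finger parallel gripper is mounted at the origin on a cart in front of the work surface, level with it; the furniture and walls round the work are solid. World frame = base frame: x ahead of the robot, y to its left, z up, the work surface at z = 0. Lengths are in mm, angles in degrees, forces in N, time in s.
With the tool pointing down it reaches from about 350 to 850 mm from the base axis. Payload 8.1 kg.
Tool frame: the origin (TCP) lies between the finger pads; the fingertips stand 17 mm ahead of it and the grasp point (between the pads) lies 2 mm behind it; z points along the fingers, y is the line along which they close (so a half turn about z gives the same grasp; the last joint's range is limited). The gripper opens to 85 mm and grips with 20 to 120 N. Pads are 22 mm wide; open, the fingers measure 114 mm over their backs; the gripper's body (76 mm by 85 mm) begins 54 mm behind the grasp point. The pads swing forward as they close: fully open they stand 13 mm farther back than shut.
Start: joints at [-68.491, 7.471, 85.268, -0, 87.261, -4.893], TCP at [266.818, -537.413, 212.192] pointing down, gripper open.
Joint ranges: [-169.43, 169.43], [-51.17, 129.36], [1.28, 143.12], [-76.62, 256.62], [0, 156.53], [-152.29, 152.29]. Speed limits (degrees/s): [136.94, 136.94, 159.86, 180, 180, 180].

### API

Orientations are given as [roll, pitch, yaw] about the fixed x, y, z axes, in that order (R = Rz(yaw) Ry(pitch) Rx(roll)).
In Python, from bench import sense, snapshot, hand_in, trace, place_of gives the robot as it stands.
- The arm moves only by the shell command python3 -m handwheel 'ROWS' [FORCE]. ROWS is JSON, a list of rows, each a list of 7 numbers: the opening, from -1 (shut) to 1 (fully open), then the shift along the tool's x, y, z in cm, then the turn, a rotation vector about the tool's x, y, z in rad. A call has 1 to 12 rows; each row shifts and turns the commanded pose from where the row before left it, along the tool's axes as they then stand; what a row does not reach is not made up. A row lasts 1/12 s, in which the tool goes at most 41.7 mm and 7.16 degrees, less where a joint would pass 70% of its speed; a pose out of reach is approached as far as the arm can. A call with a gripper value outside its range is refused whole. The fingers move at their own pace and stop on an object; FORCE is the grip in N (left out, the last holds). Time passes only in rows, so rows that do not move let the fingers close. It gives the time, the measured TCP pose, the force, the opening and the grip force at its end, in the units of the state.
- sense(): the state, without advancing time (a new reading comes with each control period).
- snapshot(name): name is "side" or "top"; returns a dict with "image" (420x560x3 uint8, red, green, blue), "intrinsics" (3x3 intrinsics, pixels), "k1" (the pictures are not rectified: a ray, as slopes to the right and down, at radius r is drawn at 1 + k1 r^2 times it, then the intrinsics apply), "R" (3x3) and "t" (3): a world point X has camera coordinates R X + t. Camera axes: x right, y down, z forward; pixel columns grow to the right and rows downward; lengths in mm; the calibration is good to about 2 mm. A picture is of the moment at which its call begins. There is no depth.
- hand_in(): hands the job in; it is judged then, once.
Trained networks look in a picture, given as the dict that the camera call returned (one of the last four; its "shot" number tells which), for a name from the list of things; names that differ only in an ending like _2 or _b are one class to them, and where a whole thing is asked for, a point or a joint stands for the part that bears it (a point fixed in the world has none). Each returns a list of dicts, best first, with "conf" (0 to 1); they miss things now and then, are a little off and sometimes report something else, mostly with a low value. They report only what shows in the picture. A call takes as long as a camera call. They do not tell look-alikes from the thing itself.
- trace(picture, query): "pixels" (420x560 bool, what is visible of it).
- place_of(picture, query): "location" ([x, y, z] in mm, in world coordinates, good to about 4 mm: a listed point, or the origin of a listed thing).
The state is a dict: "time": time; "joint_pos": joint angles; "qd": joint speeds; "joint_efforts": joint torques, N m; "tool_pos": TCP position; "tcp_rot": TCP orientation; "ft_force": force on the tool from outside, world axes, zero at the start; "wrist_torque": the same for the moment, N m; "finger_gap": finger opening in mm; "grip_force": force on a finger pad.
Only numpy, scipy, OpenCV 4.12 (cv2) and the standard library are available. Lean on these libraries where they do the work, as an engineer would, in place of code of your own. Each camera call takes 0.05 s, during which the arm holds its last target. There are 200 camera calls.

### The job

A sample bracket is screwed down in one half of the plywood board in front of the three bins. Take the bracket of the same shape out of the bins and lay it flat inside the empty half of the board; leave the two other brackets in their bins.

Things in the scene. Friction and masses are not known exactly. Their poses are not given: they have to be found in the camera images.
- board: Fixed plywood board, 126 (x) x 249 (y) mm. A 5 mm wide raised edge and middle strip, tops 14 mm above the worktop, make two halves, each 116 x 117 mm inside, floor 8 mm above the worktop. Origin: centre of the underside; x away from the robot, y left. Left half, middle at (0, +61 mm): the sample, a T 64 x 64 x 14 mm, screwed down. Right half, middle at (0, -61 mm): empty.
- t_bracket: T bracket of cast aluminium, 64 x 64 mm over all, 14 thick, 90 g, arms 20 wide with round ends, flat in one of the bins (which one varies). Origin: underside, middle of the 64 x 64 outline; z up. Crossbar along x at y = +22 mm; stem along y at x = 0, straight-sided from y = +12 to -22, ending at -32. 
- l_bracket: L bracket of cast aluminium, 64 x 64 mm over all, 14 thick, 90 g, arms 20 wide with round ends, flat in one of the bins (which one varies). Origin: underside, middle of the 64 x 64 outline; z up. Arms along y at x = -22 mm and along x at y = -22 mm. Bins: one fixed wooden tray, three square compartments, each 120 mm inside, floor 5 and wall tops 22 mm above the worktop.
- z_bracket: Z bracket of cast aluminium, 64 x 64 mm over all, 14 thick, 90 g, arms 20 wide with round ends, flat in one of the bins (which one varies). Origin: underside, middle of the 64 x 64 outline; z up. Middle arm along y at x = 0, short arms to -x at y = +22 mm and to +x at y = -22 mm.
There are look-alikes about, which are no part of the job. What is shaped like the t_bracket but orange is not meant.

How it is judged (in metres and radians):
At the end, for the whole second after the job is handed in: The T-shaped bracket, twin of the sample, rests flat (within about 6 degrees) on the floor of the board's empty half, its middle within 30 mm of that half's middle along both of the board's directions, at rest; the two other brackets lie in their bins, less than 60 mm from where they started (x of t_bracket in the frame of board between -0.03 and 0.03 m and y of t_bracket in the frame of board between -0.091 and -0.031 m and z of t_bracket in the frame of board between 0.004 and 0.012 m and angle between t_bracket's own z axis and vertical below 0.1 rad and linear speed of t_bracket below 0.02 m/s and distance of each of l_bracket, z_bracket from where it was at the start of the episode below 0.06 m and height (world z) of each of l_bracket, z_bracket below 0.02 m); the robot touches nothing.
It fails at once if the L-shaped bracket is lifted out of its bin (height (world z) of l_bracket above 0.04 m).
It fails at once if the Z-shaped bracket is lifted out of its bin (height (world z) of z_bracket above 0.04 m).
It also fails if it takes over 35 s, if anything falls off the work surface, if the arm or the gripper's body presses on something with over 40 N, if the wrist force passes 120 N, or if a joint passes its speed limit or range.

## Working session

There is one attempt and no reset: what is moved stays moved. The work goes in short steps, Python scripts to look and compute and a shell command to move; the robot and the scene stay as the last step left them, time stands still between calls to the robot, and variables do not carry over. Pictures are saved under pics/ and viewed, at most 10 in all, crops included, and the job is handed in when it is done.

```bash
mkdir -p pics; cat > h.py <<'E'
import numpy as np, cv2
from bench import sense, snapshot, hand_in, trace, place_of
def px2w(s,uv,z):
    K=np.array(s["intrinsics"]);k=s["k1"];R=np.array(s["R"]);t=np.array(s["t"])
    uv=np.atleast_2d(np.array(uv,float))
    d=(uv-K[:2,2])/np.array([K[0,0],K[1,1]]);p=d.copy()
    for _ in range(20): p=d/(1+k*(p**2).sum(1,keepdims=True))
    r=np.c_[p,np.ones(len(p))]@R; c=-R.T@t
    return c+r*((z-c[2])/r[:,2])[:,None]
def save(s,n): cv2.imwrite(f"pics/{n}.png",s["image"][:,:,::-1])
E
python3 - <<'E'
from h import *
for n in("top","side"):
    s=snapshot(n);save(s,n+"1")
    for q in("board","t_bracket","l_bracket","z_bracket"):
        for r in place_of(s,q)[:4]: print(n,q,round(r["conf"],2),np.round(r["location"]))
        if n=="top":
          for r in trace(s,q)[:4]:
            m=r["pixels"];v,u=np.nonzero(m);print("  tr",round(r["conf"],2),m.sum(),u.mean().round(),v.mean().round(),s["image"][m].mean(0).round())
print(sense()["tcp_rot"],sense()["time"])
E
```

```text
top board 0.97 [436. -26.  -5.]
top board 0.68 [605.  98.   7.]
  tr 0.9 6098 304.0 295.0 [201. 183. 150.]
  tr 0.55 348 196.0 212.0 [180. 184. 187.]
top t_bracket 0.86 [456. 295.   1.]
top t_bracket 0.74 [618. 216.   5.]
top t_bracket 0.62 [768. 228.   6.]
  tr 0.71 395 161.0 286.0 [210. 157.  95.]
  tr 0.65 371 196.0 212.0 [180. 183. 185.]
  tr 0.61 361 192.0 155.0 [209. 150.  89.]
top l_bracket 0.62 [598. -32.   5.]
  tr 0.7 411 310.0 229.0 [182. 184. 186.]
top z_bracket 0.63 [604.  97.   9.]
  tr 0.82 404 251.0 222.0 [181. 182. 183.]
side board 0.68 [435. -24.  -3.]
side t_bracket 0.93 [624. 216.   1.]
side t_bracket 0.77 [764. 233.   1.]
side t_bracket 0.65 [456. 295.  -2.]
side l_bracket 0.67 [604. -36.   6.]
side z_bracket 0.83 [605.  96.   4.]
[ 1.79996917e+02 -5.27762649e-05  2.64029740e+01] 0.7
```

View pics/top1.png

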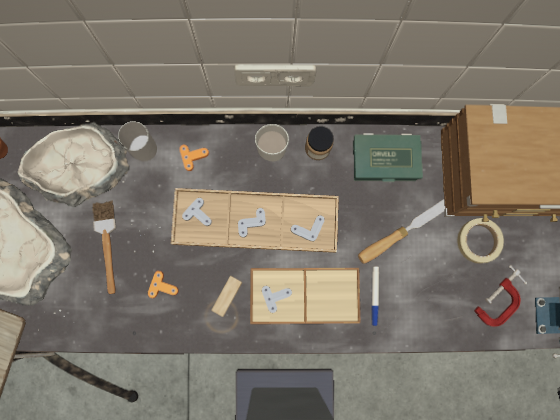

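View pics/side1.png

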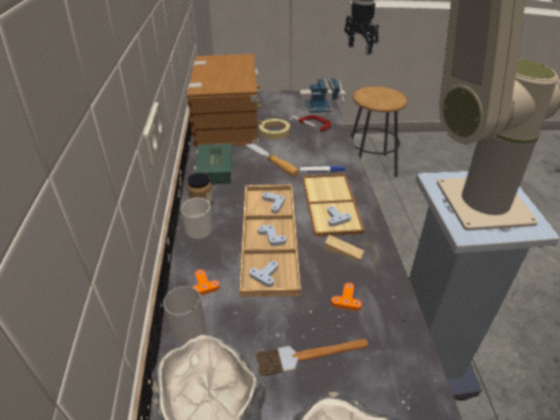

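The top view shows the grey T in the left bin at about px (196,212), the Z at (251,222) and the L at (310,229). The orange decoys are at (192,155) and (161,286). The board is at (304,295), with its sample in the left half and the right half empty around (332,295). The side view agrees.

```bash
cat >> h.py <<'E'
from scipy.optimize import minimize
def tin(p):
    # signed distance to T outline (capsules 20 wide), negative inside
    def cap(a,b):
        a=np.array(a,float);b=np.array(b,float);d=b-a
        k=np.clip((p-a)@d/(d@d),0,1)[:,None];return np.linalg.norm(p-a-k*d,axis=1)-10
    return np.minimum(cap((-22,22),(22,22)),cap((0,22),(0,-22)))
def fitT(s,m,z):
    ys,xs=np.nonzero(m);y0,y1,x0,x1=ys.min()-12,ys.max()+12,xs.min()-12,xs.max()+12
    V,U=np.mgrid[y0:y1,x0:x1];w=px2w(s,np.c_[U.ravel(),V.ravel()],z)[:,:2];mm=m[y0:y1,x0:x1].ravel().astype(float)
    c0=w[mm>0].mean(0)
    def cost(q):
        c,sn=np.cos(q[2]),np.sin(q[2]);p=(w-q[:2])@np.array([[c,-sn],[sn,c]])
        return ((1/(1+np.exp(np.clip(tin(p)/1.5,-50,50)))-mm)**2).mean()
    best=min((minimize(cost,[*c0,a],method="Nelder-Mead",options=dict(initial_simplex=[[*c0,a],[c0[0]+8,c0[1],a],[c0[0],c0[1]+8,a],[*c0,a+.3]])) for a in np.arange(0,6.28,.7)),key=lambda r:r.fun)
    return best.x[:2].round(1),np.degrees(best.x[2]).round(1)%360,round(best.fun,4)
E
python3 - <<'E'
from h import *
for n in("top","side"):
    s=snapshot(n)
    for r in trace(s,"t_bracket")[:5]:
        m=r["pixels"];c=s["image"][m].mean(0)
        print(n,m.sum(),c.round()[[0,2]],fitT(s,m,17))
    r=trace(s,"board")[0];m=r["pixels"].astype(np.uint8)
    cnt=max(cv2.findContours(m,0,2)[0],key=cv2.contourArea)
    w=px2w(s,cnt[:,0,:],14)[:,:2].astype(np.float32);print("board",cv2.minAreaRect(w))
    if n=="top":
        im=s["image"][180:340,165:375];cv2.imwrite("pics/crop.png",cv2.resize(im,None,fx=3.6,fy=3.6,interpolation=2)[:,:,::-1])
        print(px2w(s,[[172,246],[338,250],[338,196],[175,190],[229,220]],22).round())
E
```

```text
top 431 [179. 181.] (array([620.2, 216.2]), np.float64(318.3), np.float64(0.0149))
top 415 [207.  94.] (array([453.7, 293.6]), np.float64(339.7), np.float64(0.0133))Traceback (most recent call last):
  File "<stdin>", line 7, in <module>
IndexError: list index out of range
```

```bash
python3 -m handwheel '[[1,2.7,-2.15,0,0,0,0],[1,2.7,-2.15,0,0,0,0],[1,2.7,-2.15,0,0,0,0],[1,2.7,-2.15,0,0,0,0],[1,2.7,-2.15,0,0,0,0],[1,2.7,-2.15,0,0,0,0],[1,2.7,-2.15,0,0,0,0],[1,2.7,-2.15,0,0,0,0],[1,2.7,-2.15,0,0,0,0],[1,2.7,-2.15,0,0,0,0],[1,2.7,-2.15,0,0,0,0],[1,2.7,-2.15,0,0,0,0]]' 80
python3 -m handwheel '[[1,2.7,-2.15,0,0,0,0],[1,2.7,-2.15,0,0,0,0],[1,2.7,-2.15,0,0,0,0],[1,2.7,-2.15,0,0,0,0],[1,2.7,-2.15,0,0,0,0],[1,2.7,-2.15,0,0,0,0],[1,2.7,-2.15,0,0,0,0],[1,2.7,-2.15,0,0,0,0],[0.6,2.7,-2.15,0,0,0,0],[0.4,2.7,-2.15,0,0,0,0],[0.2,2.7,-2.15,0,0,0,0],[0.2,2.7,-2.15,0,0,0,0]]'
python3 -m handwheel '[[0.2,0,0,1,0,0,-0.0955],[0.2,0,0,1,0,0,-0.0955],[0.2,0,0,1,0,0,-0.0955],[0.2,0,0,1,0,0,-0.0955],[0.2,0,0,0,0,0,0],[0.2,0,0,0,0,0,0]]'
python3 - <<'E'
from h import *
s=snapshot("side");save(s,"side2")
im=s["image"][170:310,225:375];cv2.imwrite("pics/crop2.png",cv2.resize(im,None,fx=4,fy=4,interpolation=2)[:,:,::-1])
for r in trace(s,"t_bracket")[:5]:
    m=r["pixels"];print(m.sum(),s["image"][m].mean(0).round(),fitT(s,m,15))
for q in range(2):
  for r in trace(s,"board")[:1]:
    m=r["pixels"].astype(np.uint8)
    cnt=max(cv2.findContours(m,0,2)[0],key=cv2.contourArea)
    w=px2w(s,cnt[:,0,:],14)[:,:2].astype(np.float32);print("board",cv2.minAreaRect(w))
  s=snapshot("top")
E
```

```text
time: 1.85
tool_pos: [442.8, -160.7, 212.5]
tcp_rot: [180.0, -0.0, 26.4]
ft_force: [1.5, -0.7, -1.1]
finger_gap: 85.0
grip_force: 0.0
time: 2.85
tool_pos: [618.2, 214.7, 212.1]
tcp_rot: [180.0, -0.0, 26.4]
ft_force: [0.4, 0.0, -0.2]
finger_gap: 51.2
grip_force: 0.0
time: 3.35
tool_pos: [617.3, 212.8, 171.5]
tcp_rot: [-179.9, 0.1, 48.1]
ft_force: [-0.5, -1.1, 1.2]
finger_gap: 51.1
grip_force: 0.0
436 [208. 112.  32.] (array([457.4, 302.5]), np.float64(343.1), np.float64(0.0266))
461 [165. 163. 165.] (array([622.6, 219.1]), np.float64(318.1), np.float64(0.0435))
356 [211. 116.  36.] (array([764.4, 237.3]), np.float64(19.69999999999999), np.float64(0.0425))
board ((438.2818908691406, -17.709732055664062), (262.3526611328125, 129.9392547607422), 89.19319915771484)
board ((435.48602294921875, -26.15782928466797), (254.57643127441406, 124.2654037475586), 89.85691833496094)
```

View pics/crop2.png

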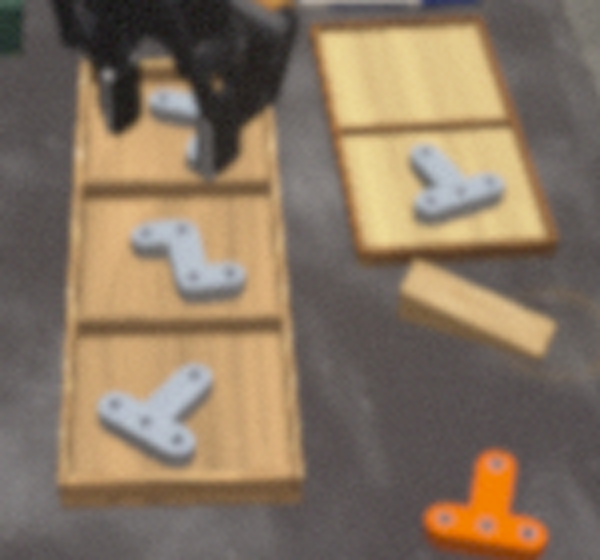

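The crop shows the T at about crop px (155,410) in the near bin, with its stem pointing away. The gripper (155,80) sits higher, so it projects farther off. The board's far half is empty. Descending.

```bash
python3 -m handwheel '[[0.2,0,0,3,0,0,0],[0.2,0,0,3,0,0,0],[0.2,0,0,3,0,0,0],[0.2,0,0,3,0,0,0],[0.2,0,0,0.5,0,0,0],[0.2,0,0,0,0,0,0]]'
python3 - <<'E'
from h import *
for n in("side","top"):
    s=snapshot(n)
    im=s["image"][210:310,235:335] if n=="side" else s["image"][160:260,150:250];cv2.imwrite(f"pics/d{n}.png",cv2.resize(im,None,fx=5,fy=5,interpolation=2)[:,:,::-1])
E
```

```text
time: 4.15
tool_pos: [615.5, 212.3, 44.5]
tcp_rot: [-179.8, 0.3, 48.3]
ft_force: [-0.0, -0.2, -0.2]
finger_gap: 51.2
grip_force: 0.0
```

View pics/dside.png

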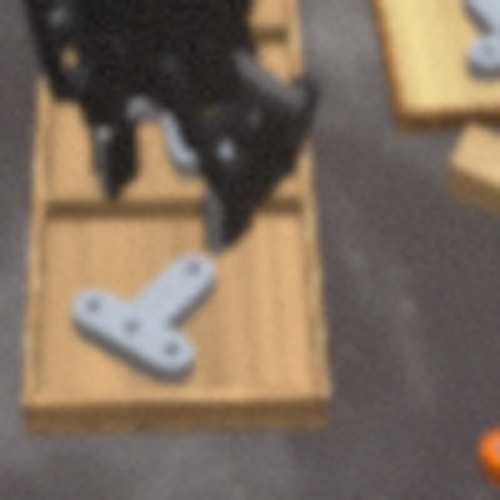

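```bash
python3 - <<'E'
from h import *
s=snapshot("side")
for z in(15,27,35,60,80): print(z,px2w(s,[[257,249],[279,259],[268,254]],z).round())
print("T mid @17",px2w(s,[[263,274]],17).round(), sense()["tool_pos"],sense()["joint_pos"], -s["R"].T@s["t"] if hasattr(s["R"],"T") else "")
E
```

```text
15 [[641. 146.  15.]
 [592. 183.  15.]
 [617. 165.  15.]]
27 [[641. 159.  27.]
 [593. 195.  27.]
 [617. 177.  27.]]
35 [[642. 167.  35.]
 [594. 203.  35.]
 [617. 185.  35.]]
60 [[642. 193.  60.]
 [596. 227.  60.]
 [618. 210.  60.]]
80 [[642. 214.  80.]
 [597. 247.  80.]
 [619. 230.  80.]]
T mid @17 [[631. 229.  17.]] [619.70878609 213.40940588  50.18529041] [1.45204908e+01 2.26851174e+01 8.47478527e+01 2.41893334e-03
 7.23363851e+01 5.62454626e+01] [641.9764578  885.32647236 730.38130021]
```

View pics/dtop.png

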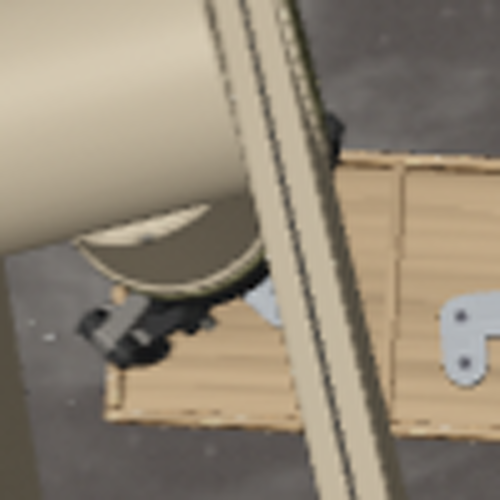

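```bash
python3 -m handwheel '[[0.2,0,0,0,0,0,0],[0.2,0,0,0,0,0,0],[0.2,0,0,0,0,0,0]]'
python3 - <<'E'
from h import *
s=snapshot("side")
for i in range(4):
    q=sense();print(q["time"],q["tool_pos"].round(1) if hasattr(q["tool_pos"],"round") else q["tool_pos"],np.round(q["joint_pos"],2)); snapshot("side")
def proj(X):
    p=np.array(s["R"])@np.array(X,float)+s["t"];p=p[:2]/p[2];p=p*(1+s["k1"]*(p@p));K=np.array(s["intrinsics"]);return (K[:2,:2]@p+K[:2,2]).round(1)
c,sn=np.cos(np.radians(-41.7)),np.sin(np.radians(-41.7))
for z in(30,40,60):
  for k in(-30,30): print(z,k,proj([617+k*c,212+k*sn,z]))
save(s,"side5")
E
```

```text
time: 4.55
tool_pos: [618.9, 213.2, 49.0]
tcp_rot: [179.9, -0.1, 48.3]
ft_force: [-0.1, 0.3, 0.8]
finger_gap: 51.3
grip_force: 0.0
4.6 [618.5 213.1  48.5] [14.52 22.74 84.87  0.   72.28 56.23]
4.65 [618.3 213.1  48.1] [14.52 22.76 84.89  0.   72.28 56.23]
4.7 [618.1 213.   47.8] [14.52 22.77 84.9  -0.   72.28 56.23]
4.75 [617.9 212.9  47.5] [14.52 22.79 84.92  0.   72.27 56.23]
30 -30 [279.7 270.1]
30 30 [258.4 258.3]
40 -30 [279.6 267. ]
40 30 [258.3 255.1]
60 -30 [279.6 260.5]
60 30 [257.9 248.7]
```

```bash
python3 - <<'E'
import cv2
im=cv2.imread("pics/side5.png")[200:300,230:330];im=cv2.resize(im,None,fx=6,fy=6,interpolation=2)
im=cv2.convertScaleAbs(im,alpha=1.5,beta=40)
for u,v in((279.6,267),(258.3,255.1)): cv2.drawMarker(im,(int((u-230)*6+3),int((v-200)*6+3)),(0,0,255),0,14)
cv2.imwrite("pics/s5.png",im)
E
```

```text
(no output)
```

View pics/s5.png

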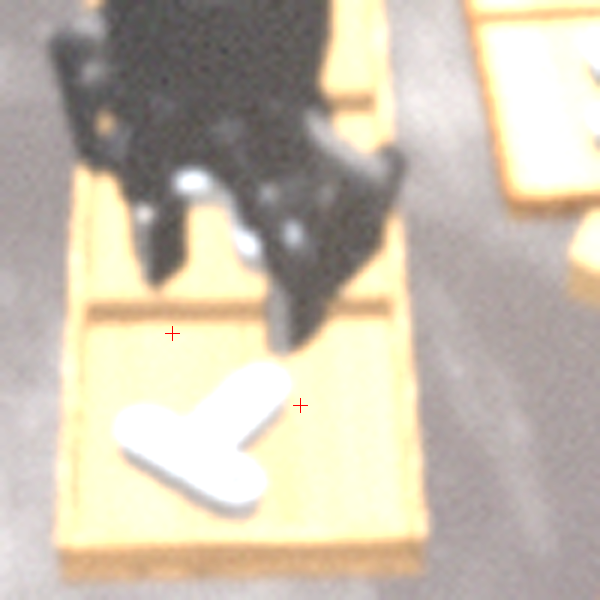

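The settled fingertips show at px (255.8,247.5) and (278,258.3), while the projection for z=40 lies about 8 px lower. I'll check whether this is a height or a y offset using the earlier pictures.

```bash
python3 - <<'E'
from h import *
s=snapshot("side")
def W(uv,z): return px2w(s,uv,z).round().tolist()
print("start pic mid", [ (z,W([[362,47]],z)) for z in(190,210,230)])
print("side2 tips", [ (z,W([[255,202.5],[277,214.5]],z)) for z in(162,172,182,192)])
E
python3 - <<'E'
import cv2
im=cv2.imread("pics/side1.png")[0:70,320:410];cv2.imwrite("pics/g1.png",cv2.resize(im,None,fx=6,fy=6,interpolation=2))
E
```

```text
start pic mid [(190, [[205.0, -736.0, 190.0]]), (210, [[222.0, -676.0, 210.0]]), (230, [[238.0, -616.0, 230.0]])]
side2 tips [(162, [[641.0, 157.0, 162.0], [597.0, 201.0, 162.0]]), (172, [[641.0, 170.0, 172.0], [598.0, 213.0, 172.0]]), (182, [[641.0, 183.0, 182.0], [599.0, 225.0, 182.0]]), (192, [[641.0, 196.0, 192.0], [600.0, 237.0, 192.0]])]
```

View pics/g1.png

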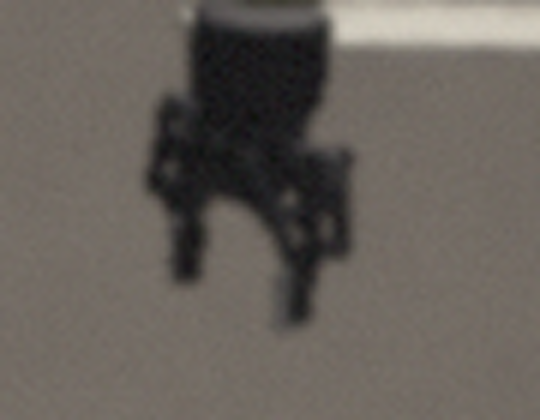

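```bash
python3 - <<'E'
from h import *
s=snapshot("top");t=snapshot("side")
print("topcam",(-np.array(s["R"]).T@s["t"]).round(), np.round(s["intrinsics"],0).tolist(),s["k1"],t["k1"],np.round(t["intrinsics"]).tolist())
for z in(40,80,120): print(z,px2w(s,[[166,226],[174,225],[217,185]],z).round().tolist())
print(px2w(s,[[172,246],[338,250],[338,196],[175,190],[229,220]],22).round().tolist())
# same landmarks in side: bin tray corners
print(px2w(t,[[298,285.5],[241,286.5]],22).round().tolist())
E
```

```text
topcam [ 429.   56. 1258.] [[544.0, 0.0, 275.0], [0.0, 544.0, 219.0], [0.0, 0.0, 1.0]] -0.11500771603157717 -0.13962286339733704 [[436.0, 0.0, 278.0], [0.0, 436.0, 212.0], [0.0, 0.0, 1.0]]
40 [[591.0, 289.0, 40.0], [594.0, 271.0, 40.0], [686.0, 174.0, 40.0]]
80 [[586.0, 281.0, 80.0], [588.0, 264.0, 80.0], [677.0, 170.0, 80.0]]
120 [[581.0, 273.0, 120.0], [583.0, 257.0, 120.0], [669.0, 167.0, 120.0]]
[[548.0, 277.0, 22.0], [538.0, -102.0, 22.0], [664.0, -104.0, 22.0], [678.0, 274.0, 22.0], [608.0, 147.0, 22.0]]
[[559.0, 272.0, 22.0], [680.0, 266.0, 22.0]]
```

The top view puts the knuckles centred near y≈220, so the offset is in height: the tips stand further back when open. I'll descend gently and re-check.

```bash
python3 -m handwheel '[[0.2,0,0,0.8,0,0,0],[0.2,0,0,0.7,0,0,0],[0.2,0,0,0,0,0,0],[0.2,0,0,0,0,0,0],[0.2,0,0,0,0,0,0],[0.2,0,0,0,0,0,0]]'
python3 - <<'E'
from h import *
s=snapshot("side");im=s["image"][200:300,230:330];cv2.imwrite("pics/s6.png",cv2.resize(im,None,fx=6,fy=6,interpolation=2)[:,:,::-1])
print(sense()["tool_pos"])
E
```

```text
time: 5.45
tool_pos: [618.0, 212.9, 32.3]
tcp_rot: [180.0, -0.0, 48.3]
ft_force: [0.1, -0.6, -0.7]
finger_gap: 51.3
grip_force: 0.0
[618.03528772 212.99447662  32.50896139]
```

View pics/s6.png

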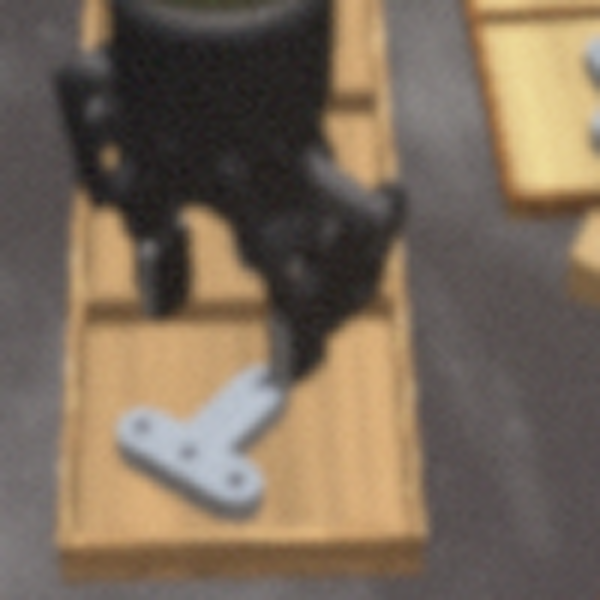

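```bash
python3 - <<'E'
from h import *
s=snapshot("top");t=snapshot("side")
for a in([166,226],[168,229],[170,232]):
  for b in([297.5,226],[297,230]):
    r=minimize(lambda z:np.linalg.norm(px2w(s,a,z[0])[0,:2]-px2w(t,b,z[0])[0,:2]),[80],method="Nelder-Mead")
    print(a,b,r.x,r.fun,px2w(s,a,r.x[0])[0],px2w(t,b,r.x[0])[0])
# landmark check, both cams, tall: bracket tip etc.
im=s["image"][180:260,150:250];cv2.imwrite("pics/t6.png",cv2.resize(im,None,fx=6,fy=6,interpolation=2)[:,:,::-1])
E
```

```text
[166, 226] [297.5, 226] [183.12963867] 10.019459689352075 [572.17003285 261.40921055 183.12963867] [562.36417993 263.46707863 183.12963867]
[166, 226] [297, 230] [174.50500488] 10.22159410715769 [573.31824719 263.05891399 174.50500488] [563.31512541 265.16094648 174.50500488]
[168, 229] [297.5, 226] [179.1706543] 4.9465429677975274 [566.63284252 257.96930003 179.1706543 ] [561.78824058 258.96835931 179.1706543 ]
[168, 229] [297, 230] [170.44958496] 5.109131733080524 [567.74486311 259.6035133  170.44958496] [562.7412482  260.63650166 170.44958496]
[170, 232] [297.5, 226] [175.21783447] 0.15496910187809917 [561.0613081  254.50738369 175.21783447] [561.21319804 254.47664496 175.21783447]
[170, 232] [297, 230] [166.40032959] 0.03275578382709397 [562.13613953 256.1254372  166.40032959] [562.16824334 256.11893434 166.40032959]
```

View pics/t6.png

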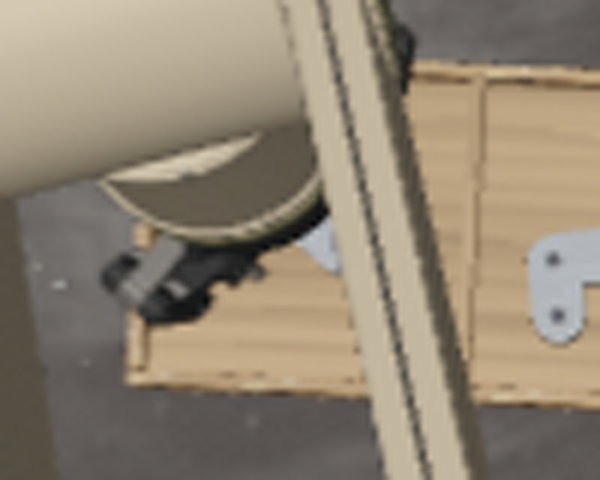

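The gripper hides the T, and the knuckle at px (168,229) triangulates to (562,255). That fits a laterally correct TCP, so I'll go down in small steps and watch the force.

```bash
python3 -m handwheel '[[0.2,0,0,0.4,0,0,0],[0.2,0,0,0.4,0,0,0],[0.2,0,0,0,0,0,0],[0.2,0,0,0,0,0,0],[0.2,0,0,0,0,0,0]]'
python3 - <<'E'
from h import *
s=snapshot("side");save(s,"side7");im=s["image"].astype(int)
for r in trace(s,"t_bracket")[:4]:
    m=r["pixels"];c=s["image"][m].mean(0)
    if c[0]-c[2]<30: print(m.sum(),fitT(s,m,15))
g=(im[:,:,:].max(2)<75)
v,u=np.nonzero(g[200:300,240:290]);u+=240;v+=200
for a,b in((240,264),(270,290)):
    k=(u>=a)&(u<b);i=np.argmax(v[k]);print("tip",u[k][i],v[k][i])
E
```

```text
time: 6.02
tool_pos: [617.6, 212.9, 24.0]
tcp_rot: [-180.0, 0.0, 48.3]
ft_force: [0.5, 0.3, 0.3]
finger_gap: 51.1
grip_force: 0.0
421 (array([623.5, 219.9]), np.float64(320.6), np.float64(0.0389))
tip 256 254
tip 279 265
```

```bash
python3 -m handwheel '[[0.2,0,0,0.3,0,0,0],[0.2,0,0,0.2,0,0,0],[0.2,0,0,0,0,0,0],[0.2,0,0,0,0,0,0],[0.2,0,0,0,0,0,0]]'
python3 - <<'E'
from h import *
s=snapshot("side");im=s["image"][200:300,230:330];cv2.imwrite("pics/s8.png",cv2.resize(im,None,fx=6,fy=6,interpolation=2)[:,:,::-1])
E
```

```text
time: 6.53
tool_pos: [617.7, 212.9, 19.1]
tcp_rot: [-180.0, 0.0, 48.3]
ft_force: [0.6, -0.6, -0.2]
finger_gap: 51.3
grip_force: 0.0
```

View pics/s8.png

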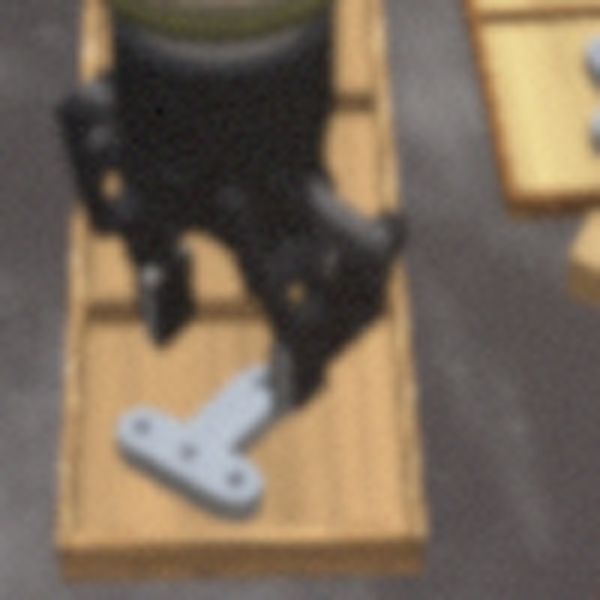

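Tips are at crop (162,345) and (295,408), still clearly above floor level, with no contact force. Continuing in small steps.

```bash
for i in 1 2; do python3 -m handwheel '[[0.2,0,0,0.2,0,0,0],[0.2,0,0,0,0,0,0],[0.2,0,0,0,0,0,0]]' | egrep 'pos|force'; done
```

```text
tool_pos: [617.6, 212.9, 17.0]
ft_force: [-0.5, -0.2, -1.3]
grip_force: 0.0
tool_pos: [617.6, 212.9, 15.0]
ft_force: [-0.1, 0.3, 0.1]
grip_force: 0.0
```

```bash
python3 -m handwheel '[[0.2,0,0,0.2,0,0,0],[0.2,0,0,0,0,0,0],[0.2,0,0,0,0,0,0]]' | egrep 'pos|force'; python3 -m handwheel '[[0.2,0,0,0.2,0,0,0],[0.2,0,0,0,0,0,0],[0.2,0,0,0,0,0,0]]' | egrep 'pos|force'
python3 - <<'E'
from h import *
s=snapshot("side");im=s["image"].astype(int)
g=(im.max(2)<75);v,u=np.nonzero(g[200:300,240:290]);u+=240;v+=200
for a,b in((240,264),(270,290)):
    k=(u>=a)&(u<b);i=np.argmax(v[k]);print("tip",u[k][i],v[k][i],px2w(s,[[u[k][i],v[k][i]+1]]*3,20).round()[0],px2w(s,[[u[k][i],v[k][i]+1]],30).round()[0])
E
```

```text
tool_pos: [617.6, 212.9, 13.0]
ft_force: [0.7, -0.3, 0.2]
grip_force: 0.0
tool_pos: [617.6, 212.9, 11.0]
ft_force: [-0.7, -0.2, 0.7]
grip_force: 0.0
tip 256 258 [645. 184.  20.] [645. 194.  30.]
tip 279 269 [595. 222.  20.] [596. 231.  30.]
```

The reported height is about 20 mm too low: there's no contact where the tips should already touch, and the picture puts them near z≈30. I'll work from picture and force.

```bash
python3 -m handwheel '[[0.2,0,0,0.3,0,0,0],[0.2,0,0,0.3,0,0,0],[0.2,0,0,0.2,0,0,0],[0.2,0,0,0,0,0,0],[0.2,0,0,0,0,0,0]]' | egrep 'pos|force'; python3 -m handwheel '[[0.2,0,0,0.2,0,0,0],[0.2,0,0,0.2,0,0,0],[0.2,0,0,0,0,0,0],[0.2,0,0,0,0,0,0]]' | egrep 'pos|force'
python3 - <<'E'
from h import *
s=snapshot("side");im=s["image"].astype(int)
g=(im.max(2)<75);v,u=np.nonzero(g[200:300,240:290]);u+=240;v+=200
for a,b in((240,264),(270,290)):
    k=(u>=a)&(u<b);i=np.argmax(v[k]);print("tip",u[k][i],v[k][i],px2w(s,[[u[k][i],v[k][i]+1]]*3,10).round()[0],px2w(s,[[u[k][i],v[k][i]+1]],20).round()[0])
E
```

```text
tool_pos: [617.5, 212.8, 2.8]
ft_force: [-0.0, -0.6, 0.5]
grip_force: 0.0
tool_pos: [617.6, 212.9, -1.0]
ft_force: [0.1, -0.2, -0.2]
grip_force: 0.0
tip 257 262 [643. 187.  10.] [643. 197.  20.]
tip 279 273 [596. 225.  10.] [596. 234.  20.]
```

```bash
python3 -m handwheel '[[0.2,0,0,0.2,0,0,0],[0.2,0,0,0.2,0,0,0],[0.2,0,0,0,0,0,0],[0.2,0,0,0,0,0,0]]' | egrep 'pos|force'; python3 -m handwheel '[[-0.2,0,0,0,0,0,0],[-0.2,0,0,0,0,0,0],[-0.4,0,0,0,0,0,0],[-0.4,0,0,0,0,0,0]]' 60;  python3 -m handwheel '[[-1,0,0,0,0,0,0],[-1,0,0,0,0,0,0],[-1,0,0,0,0,0,0],[-1,0,0,0,0,0,0],[-1,0,0,0,0,0,0]]' 60
```

```text
tool_pos: [617.6, 212.9, -5.1]
ft_force: [0.2, 0.7, 0.7]
grip_force: 0.0
time: 9.1
tool_pos: [617.9, 213.0, -4.7]
tcp_rot: [180.0, -0.0, 48.3]
ft_force: [0.1, 0.8, 0.2]
finger_gap: 25.3
grip_force: 0.0
time: 9.52
tool_pos: [618.1, 213.0, -4.4]
tcp_rot: [180.0, -0.0, 48.3]
ft_force: [-1.0, -0.4, 4.8]
finger_gap: 17.3
grip_force: 59.1
```

```bash
python3 -m handwheel '[[-1,0,0,-0.5,0,0,0],[-1,0,0,-1,0,0,0],[-1,0,0,-1.5,0,0,0],[-1,0,0,-1.5,0,0,0],[-1,0,0,-1.5,0,0,0],[-1,0,0,0,0,0,0],[-1,0,0,0,0,0,0]]'
python3 - <<'E'
from h import *
s=snapshot("side");save(s,"side9")
for r in trace(s,"t_bracket")[:5]:
    m=r["pixels"];v,u=np.nonzero(m);print(m.sum(),u.mean().round(),v.mean().round(),s["image"][m].mean(0).round(),fitT(s,m,15),fitT(s,m,75))
E
```

```text
time: 10.1
tool_pos: [619.6, 213.4, 58.0]
tcp_rot: [179.9, -0.2, 48.3]
ft_force: [-0.6, 0.4, -1.0]
finger_gap: 17.8
grip_force: 58.7
307 205.0 284.0 [216. 117.  31.] (array([763.8, 238.4]), np.float64(20.0), np.float64(0.0384)) (array([754.1, 291.9]), np.float64(19.3), np.float64(0.0456))
460 347.0 300.0 [206. 112.  34.] (array([457.8, 303. ]), np.float64(343.8), np.float64(0.0285)) (array([472.8, 350.4]), np.float64(343.8), np.float64(0.0231))
328 260.0 256.0 [158. 161. 166.] (array([628.9, 175.9]), np.float64(205.4), np.float64(0.045)) (array([626. , 216.9]), np.float64(320.5), np.float64(0.0473))
```

The T is in the grip. Carrying it over to the right half of the board.

```bash
python3 -m handwheel '[[-1,-2,0.35,-1,0,0,0],[-1,-3,0.53,-1,0,0,0],[-1,-3,0.53,0,0,0,0],[-1,-3,0.53,0,0,0,0],[-1,-3,0.53,0,0,0,0],[-1,-3,0.53,0,0,0,0],[-1,-3,0.53,0,0,0,0],[-1,-3,0.53,0,0,0,0],[-1,-3,0.53,0,0,0,0],[-1,-3,0.53,0,0,0,0],[-1,-3,0.53,0,0,0,0],[-1,-2,0.35,0,0,0,0]]'
python3 -m handwheel '[[-1,-1.7,0.3,0,0,0,0],[-1,0,0,0,0,0,0],[-1,0,0,0,0,0,0],[-1,0,0,0,0,0,0],[-1,0,0,0,0,0,0]]'
python3 - <<'E'
from h import *
s=snapshot("side");save(s,"side10")
q=sense();print(q["tool_pos"])
for r in trace(s,"t_bracket")[:5]:
    m=r["pixels"];v,u=np.nonzero(m);c=s["image"][m].mean(0)
    if c[0]-c[2]<40: print(m.sum(),u.mean().round(),v.mean().round(),fitT(s,m,15),fitT(s,m,q["tool_pos"][2]+9+11))
for n in("l_bracket","z_bracket"): print([np.round(r["location"]) for r in place_of(s,n)[:1]])
E
```

```text
time: 11.2
tool_pos: [434.0, -82.3, 73.9]
tcp_rot: [-179.9, 0.1, 48.3]
ft_force: [0.6, -0.4, -0.8]
finger_gap: 17.3
grip_force: 58.8
time: 11.62
tool_pos: [427.4, -94.7, 74.9]
tcp_rot: [-180.0, -0.0, 48.3]
ft_force: [0.8, -0.2, -1.0]
finger_gap: 17.6
grip_force: 58.8
[427.52633537 -94.73684901  74.97105903]
202 327.0 165.0 (array([ 414.9, -188.5]), np.float64(209.6), np.float64(0.0411)) (array([439.8, -68.7]), np.float64(206.1), np.float64(0.0372))
[array([603., -32.,   6.])]
[array([603.,  98.,   2.])]
```

```bash
python3 -m handwheel '[[-1,0,0,2,0,0,0],[-1,0,0,2,0,0,0],[-1,0,0,1.5,0,0,0],[-1,0,0,1,0,0,0],[-1,0,0,0.5,0,0,0],[-1,0,0,0,0,0,0],[-1,0,0,0,0,0,0],[-1,0,0,0,0,0,0]]'|egrep 'pos|force'
python3 -m handwheel '[[-1,0,0,0.2,0,0,0],[-1,0,0,0.2,0,0,0],[-1,0,0,0,0,0,0],[-1,0,0,0,0,0,0]]'|egrep 'pos|force'
```

```text
tool_pos: [428.2, -95.8, 6.2]
ft_force: [0.6, -0.2, -0.1]
grip_force: 58.8
tool_pos: [427.3, -95.5, 1.3]
ft_force: [0.0, -0.2, -1.0]
grip_force: 58.8
```

```bash
python3 -m handwheel '[[-1,0,0,0.15,0,0,0],[-1,0,0,0,0,0,0],[-1,0,0,0,0,0,0]]'|egrep 'pos|force'
python3 -m handwheel '[[-1,0,0,0.15,0,0,0],[-1,0,0,0,0,0,0],[-1,0,0,0,0,0,0]]'|egrep 'pos|force'
```

```text
tool_pos: [427.2, -95.5, -0.4]
ft_force: [0.1, 0.5, -1.3]
grip_force: 58.8
tool_pos: [427.5, -95.6, -1.5]
ft_force: [-0.8, -0.2, 4.3]
grip_force: 59.4
```

Contact came at the expected height. Releasing and rising.

```bash
python3 -m handwheel '[[-0.2,0,0,0,0,0,0],[-0.1,0,0,0,0,0,0],[0,0,0,0,0,0,0],[0,0,0,0,0,0,0],[0,0,0,-1,0,0,0],[0,0,0,-2,0,0,0],[0,0,0,-3,0,0,0],[0,0,0,-3,0,0,0],[0,0,0,-3,0,0,0],[0,0,0,-3,0,0,0]]'
python3 -m handwheel '[[0,-3,0,-1,0,0,0],[0,-3,0,0,0,0,0],[0,-3,0,0,0,0,0],[0,-3,0,0,0,0,0],[0,0,0,0,0,0,0],[0,0,0,0,0,0,0]]'
python3 - <<'E'
from h import *
for n in("side","top"):
    s=snapshot(n);save(s,"end"+n)
    for r in trace(s,"t_bracket")[:6]:
        m=r["pixels"];c=s["image"][m].mean(0)
        if c[0]-c[2]<40: print(n,m.sum(),fitT(s,m,19))
    for q in("t_bracket","l_bracket","z_bracket"): print(q,[np.round(r["location"]).tolist() for r in place_of(s,q)])
E
```

```text
time: 14.15
tool_pos: [427.0, -95.4, 150.4]
tcp_rot: [180.0, -0.0, 48.3]
ft_force: [1.3, -0.2, -0.4]
finger_gap: 42.8
grip_force: 0.0
time: 14.65
tool_pos: [346.9, -186.1, 159.0]
tcp_rot: [179.9, -0.0, 48.1]
ft_force: [-0.0, 0.4, -1.1]
finger_gap: 42.6
grip_force: 0.0
side 260 (array([433.4, -85.9]), np.float64(320.1), np.float64(0.0436))
t_bracket [[766.0, 232.0, 2.0], [433.0, -90.0, 5.0], [456.0, 294.0, -1.0]]
l_bracket [[602.0, -31.0, 4.0]]
z_bracket [[602.0, 94.0, 3.0]]
top 413 (array([429.9, -91.8]), np.float64(318.6), np.float64(0.0114))
t_bracket [[767.0, 233.0, 7.0], [426.0, -91.0, 8.0], [454.0, 294.0, -0.0], [601.0, 95.0, 6.0]]
l_bracket [[598.0, -32.0, 4.0]]
z_bracket [[603.0, 99.0, 5.0]]
```

The T lies at (430,-91), within 6 mm of the half's middle, and the L and Z haven't moved.

```bash
python3 -c "
from bench import hand_in; print(hand_in())"
```

```text
the job is handed in; nothing more can be done
None
```

The T bracket now lies in the board's empty right half, about 6 mm from its middle by the camera measurements; the L and Z brackets are still in their bins and the job is handed in (no verdict was returned).

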